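# Fill the wash carrier and lift it level

## Robot

A 6-joint arm with a two-finger parallel gripper is mounted at the origin on a cart in front of the work surface, level with it; the furniture and walls round the work are solid. World frame = base frame: x ahead of the robot, y to its left, z up, the work surface at z = 0. Lengths are in m, angles in rad, forces in N, time in s.
With the tool pointing down it reaches from about 0.3 to 0.75 m from the base axis. Payload 8.5 kg.
Tool frame: the origin (TCP) lies at the very end of the fingers, on their centre line; the grasp point (between the pads) lies 19 mm behind it; z points along the fingers, y is the direction in which the jaws open and shut (so a half turn about z gives the same grasp; the last joint's range is limited). The gripper opens to 85 mm and grips with 20 to 120 N. Pads are 22 mm wide; open, the fingers measure 114 mm over their backs; the gripper's body (76 mm by 85 mm) begins 54 mm behind the grasp point. The pads swing forward as they close: fully open they stand 13 mm farther back than shut.
Start: joints at [-1.389, 0.381, 1.297, -0, 1.464, -0.215], TCP at [0.213, -0.507, 0.231] pointing down, gripper open.
Joint ranges: [-3.11, 3.11], [-0.89, 2.33], [0.22, 2.48], [-1.42, 4.56], [0.17, 2.85], [-2.88, 2.88]. Speed limits (rad/s): [2.39, 2.39, 3.14, 3.14, 3.14, 3.14].

## Interface

Orientations are given as a 3x3 rotation matrix whose columns are the frame's x, y, z axes.
In Python, from workcell import state, vision, job gives the robot as it stands.
- The arm moves only by the tool drive_tool, never from a script. Its argument "targets" is a list that holds one entry, the list of rows, each a list of 5 numbers: the finger opening in mm, from 0 to 85.4, then the shift along the tool's x, y, z in mm, then the turn about the tool's z in rad. In form: [[[hand, dx, dy, dz, spin], ...]]. A call has 1 to 20 rows; each row is the pose to reach, as a shift and turn from the pose commanded when the call began, along the tool's axes at that moment; what a row does not reach only later rows make up. A row lasts 1/8 s, in which the tool goes at most 62.5 mm and 10.7 degrees, less where a joint would pass 70% of its speed; a pose out of reach is approached as far as the arm can. A call with a gripper value outside its range is refused whole. The fingers move at their own pace and stop on an object; "squeeze" is the grip in N (left out, the last holds). Time passes only in rows, so rows that repeat a pose let the fingers close. It gives the time, the measured TCP pose, the force and the opening at its end, in the units of the state.
- state(): the state, without advancing time (a new reading comes with each control period).
- vision.camera(name): name is "scene" or "side" or "wrist"; returns (picture, depth): 384x512x3 uint8, red, green, blue; 384x512 float32, m along the optical axis (not along the pixel's ray), 0 where there is no reading.
- vision.camera_params(name): a dict with "fx", "fy", "cx", "cy" (pixels), "k1" (the pictures are not rectified: a ray, as slopes to the right and down, at radius r is drawn at 1 + k1 r^2 times it, then the intrinsics apply), "xyz" and "attitude" of the camera in the world. Camera axes: x right, y down, z forward; pixel columns grow to the right and rows downward; lengths in m; the calibration is good to about 2 mm. A picture is of the moment at which its call begins: read the wrist's pose just before it. camera_params takes no time and is no camera call; for the wrist camera it gives the pose at the moment of the call.
- job.sign_off(): hands the job in, once; it reports no verdict.
The state is a dict: "time": time; "joint_pos": joint angles; "joint_vel": joint speeds; "joint_torque": joint torques, N m; "position": TCP position; "orientation": TCP orientation; "force": force on the tool from outside, world axes, zero at the start; "ft_torque": the same for the moment, N m; "grip_width": finger opening in m.
Only numpy, scipy, OpenCV 4.12 (cv2) and the standard library are available. Lean on these libraries where they do the work, as an engineer would, in place of code of your own. Each camera call takes 0.05 s, during which the arm holds its last target.

## Task

The steel sleeves are going to the parts washer: stand the two loose sleeves from the bench, one at a time, in the two empty pockets of the four-pocket carrier, so that it is full and balanced. Then lift the full carrier by the black grip bar about 10 cm clear of the bench and finish holding it there, level and still, with all four sleeves standing in their pockets. Leave the bottle, the brass rod and the lens mount where they are.

Things in the scene. Friction and masses are not known exactly. Their poses are not given: they have to be found in the camera images.
- carrier: Loose stainless steel wash carrier, 124 x 124 mm, about 0.36 kg empty, 0.76 kg full, at any yaw. Origin: centre of its underside, z up. Pocket floors 8 mm above the underside; a deck plate, top at 27 mm, has four round holes 32.5 mm wide (2 mm chamfer) at x, y = +-40 mm. A sleeve in a pocket stands on the floor, its top 66 mm above the underside. Two rods rise to the grip bar.
- grip_bar (a point): Centre of the black flat-sided grip bar, 103 mm above the carrier's underside and over its middle; the bar is 64 mm long along the carrier's x, 14 mm thick along its y and 22 mm high (bottom 92 mm, top 115 mm above the underside). The full carrier balances under it. Axes as the carrier's.
- pocket0 (a point): Centre of the floor of the pocket at carrier (+40, +40) mm, 8 mm above the carrier's underside; holds sleeve_c from the start.
- pocket1 (a point): Centre of the floor of the pocket at carrier (-40, +40) mm; holds sleeve_d from the start.
- pocket2 (a point): Centre of the floor of the pocket at carrier (-40, -40) mm, 8 mm above the carrier's underside; empty at the start.
- pocket3 (a point): Centre of the floor of the pocket at carrier (+40, -40) mm, 8 mm above the carrier's underside; empty at the start.
- sleeve_a_center (a point): Centre, half-way up, of a loose bored steel sleeve that stands upright on the bench left of the carrier: round, 29 mm in diameter, 58 mm high, about 0.1 kg; z along its bore. Top 29 mm above this point, foot 29 mm below.
- sleeve_b_center (a point): Centre, half-way up, of the other loose steel sleeve, the same as sleeve_a, standing on the bench right of the carrier, beyond the vice.
- sleeve_c_center (a point): Centre, half-way up, of the sleeve, the same kind, that stands in pocket0.
- sleeve_d_center (a point): Centre, half-way up, of the sleeve, the same kind, that stands in pocket1.
- dropper_bottle_center (a point): Centre of a small brown dropper bottle, 35 mm across, 99 mm high, standing behind the carrier to the right; leave it.
- brass_rod_base_center (a point): Centre of a brass rod upright in a black base, 50 x 18 x 82 mm, standing to the right, behind sleeve_b; leave it.
- lens_mount_center (a point): Centre of a black ring lens mount on a foot, 26 x 65 x 60 mm, standing before the carrier near the bench's front edge; leave it.

How it is judged:
On the way, in this order (a step that is already met when the one before it is completed fails the run):
1. one loose sleeve stands in an empty pocket, let go, the carrier on the bench (height (world z) of carrier below 0.006 m and angle between carrier's own z axis and vertical below 0.05 rad and ((((z of sleeve_a_center in the frame of pocket2 between 0.025 and 0.033 m and horizontal distance between sleeve_a_center and pocket2 below 0.006 m) or (z of sleeve_a_center in the frame of pocket3 between 0.025 and 0.033 m and horizontal distance between sleeve_a_center and pocket3 below 0.006 m)) and contact force between sleeve_a and the fingers below 0.3 N) or (((z of sleeve_b_center in the frame of pocket2 between 0.025 and 0.033 m and horizontal distance between sleeve_b_center and pocket2 below 0.006 m) or (z of sleeve_b_center in the frame of pocket3 between 0.025 and 0.033 m and horizontal distance between sleeve_b_center and pocket3 below 0.006 m)) and contact force between sleeve_b and the fingers below 0.3 N))), for 0.2 s.
2. both loose sleeves stand in the two empty pockets, let go, the carrier still on the bench (height (world z) of carrier below 0.006 m and angle between carrier's own z axis and vertical below 0.05 rad and ((z of sleeve_a_center in the frame of pocket2 between 0.025 and 0.033 m and horizontal distance between sleeve_a_center and pocket2 below 0.006 m and z of sleeve_b_center in the frame of pocket3 between 0.025 and 0.033 m and horizontal distance between sleeve_b_center and pocket3 below 0.006 m) or (z of sleeve_a_center in the frame of pocket3 between 0.025 and 0.033 m and horizontal distance between sleeve_a_center and pocket3 below 0.006 m and z of sleeve_b_center in the frame of pocket2 between 0.025 and 0.033 m and horizontal distance between sleeve_b_center and pocket2 below 0.006 m)) and contact force between each of sleeve_a, sleeve_b and the fingers below 0.3 N), for 0.2 s.
At the end, for the whole second after the job is handed in: Carrier held by its grip bar, underside 60 to 180 mm above the bench, tilt under 4 degrees, still (20 mm/s, 0.1 rad/s), touching no bystander; a sleeve on the floor of every pocket (4 mm in height, 6 mm sideways), the loose ones in the two that were empty, none touched by the fingers (height (world z) of carrier between 0.06 and 0.18 m and angle between carrier's own z axis and vertical below 0.07 rad and linear speed of carrier below 0.02 m/s and angular speed of carrier below 0.1 rad/s and contact force between carrier and the fingers above 2 N and distance between grip_bar and the grasp point below 0.05 m and ((z of sleeve_a_center in the frame of pocket2 between 0.025 and 0.033 m and horizontal distance between sleeve_a_center and pocket2 below 0.006 m and z of sleeve_b_center in the frame of pocket3 between 0.025 and 0.033 m and horizontal distance between sleeve_b_center and pocket3 below 0.006 m) or (z of sleeve_a_center in the frame of pocket3 between 0.025 and 0.033 m and horizontal distance between sleeve_a_center and pocket3 below 0.006 m and z of sleeve_b_center in the frame of pocket2 between 0.025 and 0.033 m and horizontal distance between sleeve_b_center and pocket2 below 0.006 m)) and z of sleeve_c_center in the frame of pocket0 between 0.025 and 0.033 m and horizontal distance between sleeve_c_center and pocket0 below 0.006 m and z of sleeve_d_center in the frame of pocket1 between 0.025 and 0.033 m and horizontal distance between sleeve_d_center and pocket1 below 0.006 m and contact force between each of sleeve_a, sleeve_b, sleeve_c, sleeve_d and the fingers below 0.3 N and contact force between carrier and dropper_bottle below 0.2 N and contact force between carrier and brass_rod_base below 0.2 N and contact force between carrier and lens_mount below 0.2 N); the arm keeps its last pose, push and grip.
It fails at once if the carrier is tipped by more than 0.3 rad (angle between carrier's own z axis and vertical above 0.3 rad).
It fails at once if a sleeve that was already in the carrier is lifted out or falls out of its pocket (distance between sleeve_c_center and pocket0 above 0.045 m or distance between sleeve_d_center and pocket1 above 0.045 m).
It fails at once if the bottle, the brass rod or the lens mount is moved by more than 20 mm or knocked over (distance of any of dropper_bottle_center, brass_rod_base_center, lens_mount_center from where it was at the start of the episode above 0.02 m or angle between any of dropper_bottle_center, brass_rod_base_center, lens_mount_center's own z axis and vertical above 0.4 rad).
It also fails if it takes over 72 s, if anything falls off the work surface, if the arm or the gripper's body presses on something with over 40 N, if the wrist force passes 120 N, or if a joint passes its speed limit or range.

## Working session

There is one attempt and no reset: what is moved stays moved. The work goes in short steps, Python scripts to look and compute and a tool call to move; the robot and the scene stay as the last step left them, time stands still between calls to the robot, and variables do not carry over. Pictures are saved under pics/ and viewed, and the job is handed in when it is done.

Besides the shell and the picture viewer there is one more tool, called after ">>>" as name(argument=value, ...) on one line, values as JSON. drive_tool: Moves the arm, as the interface text tells. Its arguments: {"type":"object","properties":{"targets":{"type":"array"},"squeeze":{"type":"number"}},"required":["targets"]}

```bash
ls; mkdir -p pics
cat > h.py <<'E'
import numpy as np, cv2
from workcell import state, vision, job
def grab(n,tag):
    P=vision.camera_params(n); im,d=vision.camera(n)
    cv2.imwrite(f'pics/{tag}.png',im[:,:,::-1]); np.savez(f'pics/{tag}.npz',im=im,d=d,**{k:np.array(v) for k,v in P.items()})
    return im,d,P
def rays(P,uv):
    uv=np.asarray(uv,float).reshape(-1,1,2)
    K=np.array([[P['fx'],0,P['cx']],[0,P['fy'],P['cy']],[0,0,1]],float)
    x=cv2.undistortPoints(uv,K,np.array([float(P['k1']),0,0,0,0])).reshape(-1,2)
    return np.c_[x,np.ones(len(x))]
def world(P,uv,depth):
    r=rays(P,uv)*np.asarray(depth).reshape(-1,1)
    return r@np.array(P['attitude']).T+np.array(P['xyz'])
def onplane(P,uv,z):
    r=rays(P,uv)@np.array(P['attitude']).T; c=np.array(P['xyz'])
    return c+r*((z-c[2])/r[:,2])[:,None]
def cloud(im,d,P,mask=None):
    m=d>0
    if mask is not None: m&=mask
    v,u=np.nonzero(m)
    return world(P,np.c_[u,v],d[v,u]),im[v,u],np.c_[u,v]
E
python3 - <<'E'
from h import *
s=state(); print(s)
for n in ['scene','side','wrist']:
    im,d,P=grab(n,n+'0'); print(n,{k:np.round(v,4).tolist() for k,v in P.items()})
E
```

```text
pics
{'time': 0.0, 'joint_pos': array([-1.38928252e+00,  3.81202144e-01,  1.29826982e+00, -5.26301973e-06,
        1.46357856e+00, -2.15287846e-01]), 'joint_vel': array([ 0.00113658,  0.00072485, -0.00097455, -0.0002641 ,  0.00091483,
        0.00106013]), 'joint_torque': array([-2.35459906e-03, -4.48464310e+01, -2.31276137e+01, -4.10436260e-04,
        4.81230862e-03, -2.49105091e-05]), 'position': array([ 0.21250767, -0.50697152,  0.23070542]), 'orientation': array([[ 9.22301598e-01,  3.86470814e-01, -2.68319133e-04],
       [ 3.86470786e-01, -9.22300536e-01,  1.43297201e-03],
       [ 3.06330978e-04, -1.42532988e-03, -9.99998937e-01]]), 'force': array([-0.04289091,  0.00266735, -0.16174838]), 'ft_torque': array([-0.01204022, -0.04918099,  0.01350032]), 'grip_width': 0.08510842790934343}
scene {'fx': 440.6625, 'fy': 440.6625, 'cx': 255.9213, 'cy': 196.7161, 'k1': -0.113, 'xyz': [-0.2093, 0.3398, 0.9858], 'attitude': [[-0.4243, -0.6663, 0.6132], [-0.9054, 0.2983, -0.3022], [0.0185, -0.6834, -0.7298]]}
side {'fx': 430.324, 'fy': 430.324, 'cx': 254.5428, 'cy': 189.903, 'k1': -0.0929, 'xyz': [0.3771, -0.9147, 0.5675], 'attitude': [[0.9872, -0.052, 0.1509], [-0.1575, -0.4723, 0.8673], [0.0262, -0.8799, -0.4744]]}
wrist {'fx': 277.199, 'fy': 277.199, 'cx': 262.4832, 'cy': 195.173, 'k1': -0.0462, 'xyz': [0.2846, -0.4768, 0.3733], 'attitude': [[0.3868, -0.8772, -0.2845], [-0.9222, -0.3686, -0.1172], [-0.002, 0.3077, -0.9515]]}
```

View pics/scene0.png

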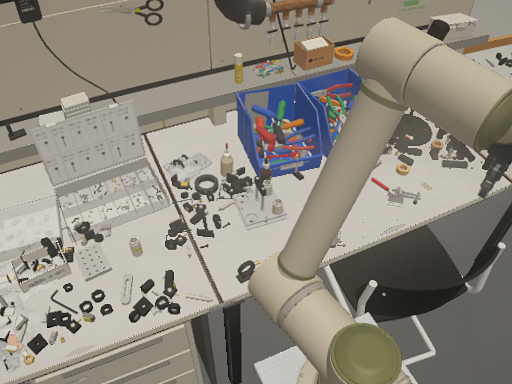

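View pics/side0.png

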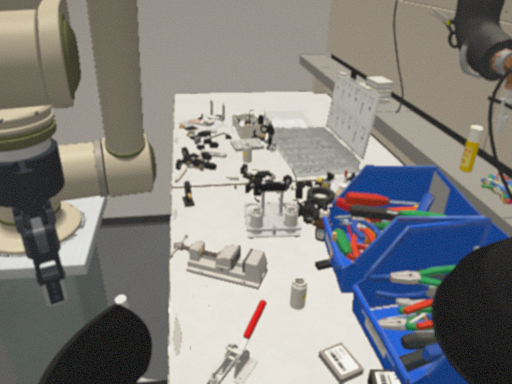

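View pics/wrist0.png

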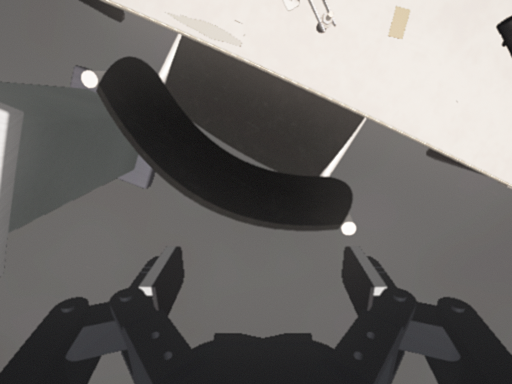

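Run:
```python
from h import *
def crop(t,x0,x1,y0,y1,f):
    im=cv2.imread(f'pics/{t}.png')[y0:y1,x0:x1]
    cv2.imwrite(f'pics/{t}_c.png',cv2.resize(im,None,fx=f,fy=f,interpolation=cv2.INTER_CUBIC))
crop('scene0',110,310,150,300,4); crop('side0',170,370,130,320,3)
for t,pts in [('scene0',[(136,240),(136,250),(278,201),(260,207),(240,215),(270,190)]),('side0',[(299,282),(299,295),(257,206),(291,208),(247,150),(272,184),(272,230)])]:
    Z=np.load(f'pics/{t}.npz'); 
    for u,v in pts: print(t,u,v,np.round(world(Z,[(u,v)],[Z['d'][v,u]])[0],3))
```

```text
scene0 136 240 [0.569 0.312 0.044]
scene0 136 250 [0.546 0.32  0.033]
scene0 278 201 [ 0.534 -0.098  0.052]
scene0 260 207 [ 0.554 -0.05   0.028]
scene0 240 215 [0.566 0.008 0.007]
scene0 270 190 [ 0.592 -0.101  0.041]
side0 299 282 [ 0.567 -0.327  0.049]
side0 299 295 [ 0.563 -0.347  0.036]
side0 257 206 [0.55  0.035 0.   ]
side0 291 208 [ 0.608 -0.087  0.062]
side0 247 150 [0.561 0.302 0.044]
side0 272 184 [ 0.566 -0.059  0.112]
side0 272 230 [ 0.559 -0.115  0.023]
```

View pics/scene0_c.png

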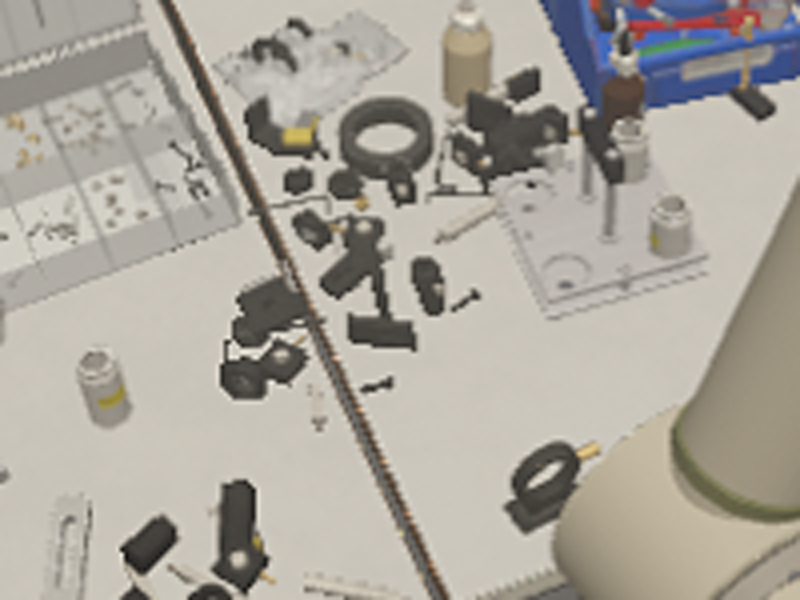

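View pics/side0_c.png

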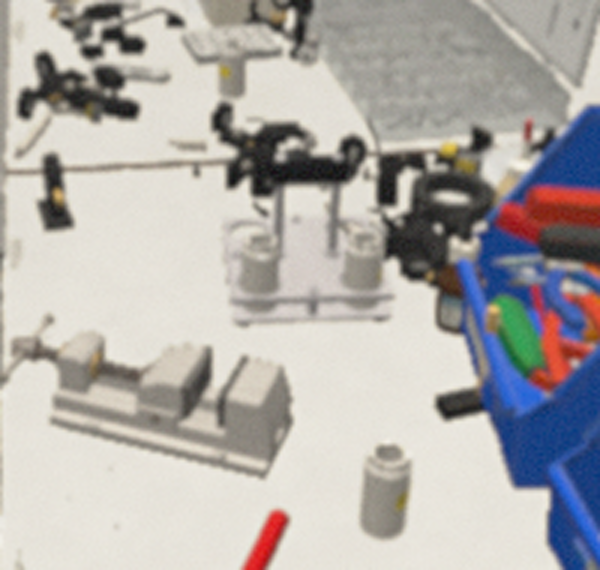

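Run:
```python
from h import *
for t in ['scene0','side0']:
    Z=np.load(f'pics/{t}.npz'); X,C,uv=cloud(Z['im'],Z['d'],Z)
    b=(abs(X[:,0]-.56)<.08)&(abs(X[:,1]+.06)<.08)&(X[:,2]>.085)&(X[:,2]<.13)&(C.max(1)<80)
    B=X[b]; m=B.mean(0); w,V=np.linalg.eigh(np.cov(B[:,:2].T)); a=V[:,1]; p=(B[:,:2]-m[:2])@a
    print(t,'bar',b.sum(),m.round(4),'axis',np.degrees(np.arctan2(a[1],a[0])),'len',np.percentile(p,[1,99]).round(3),'ztop',np.percentile(B[:,2],98))
    for n,c in [('a',(.56,.31)),('b',(.567,-.337)),('c',(.535,-.1)),('d',(.61,-.1))]:
        lo=.05 if n in 'cd' else .047
        q=(np.hypot(X[:,0]-c[0],X[:,1]-c[1])<.03)&(X[:,2]>lo)&(X[:,2]<lo+.03)
        if q.sum(): 
            S=X[q]; print(n,q.sum(),((S.max(0)+S.min(0))/2).round(4),'zmax',S[:,2].max().round(4))
    for yr in [(-.5,-.4),(-.4,-.3),(-.3,-.2),(-.2,-.1),(-.1,0),(0,.1),(.1,.2),(.2,.3),(.3,.4)]:
        r=[]
        for xr in [(.3,.4),(.4,.5),(.5,.6),(.6,.7),(.7,.8)]:
            q=(X[:,0]>xr[0])&(X[:,0]<xr[1])&(X[:,1]>yr[0])&(X[:,1]<yr[1])
            r.append(float(np.percentile(X[q,2],99.5).round(2)) if q.sum()>5 else None)
        print(yr,r)
```

```text
scene0 bar 85 [ 0.5583 -0.0501  0.1094] axis 177.9221318689978 len [-0.033  0.023] ztop 0.11522872300959805
a 77 [0.5583 0.3182 0.0533] zmax 0.0596
c 84 [ 0.5224 -0.0899  0.0598] zmax 0.069
d 69 [ 0.6025 -0.0957  0.0603] zmax 0.0694
(-0.5, -0.4) [0.03, 0.06, 0.01, 0.12, 0.13]
(-0.4, -0.3) [0.0, 0.07, 0.0, 0.12, 0.18]
(-0.3, -0.2) [0.02, 0.0, 0.0, 0.12, 0.13]
(-0.2, -0.1) [0.69, 0.0, 0.06, 0.12, 0.18]
(-0.1, 0) [0.66, 0.0, 0.12, 0.07, 0.12]
(0, 0.1) [0.06, 0.0, 0.05, 0.04, 0.02]
(0.1, 0.2) [0.01, 0.01, 0.05, 0.04, 0.04]
(0.2, 0.3) [0.04, 0.03, 0.03, 0.04, 0.04]
(0.3, 0.4) [0.03, 0.03, 0.06, 0.04, 0.04]
side0 bar 228 [ 0.5667 -0.0596  0.1066] axis 175.1405481578175 len [-0.032  0.03 ] ztop 0.11590136465977852
a 54 [0.5633 0.3171 0.0549] zmax 0.0624
b 180 [ 0.5655 -0.3363  0.0539] zmax 0.0607
c 138 [ 0.5258 -0.0942  0.0595] zmax 0.0688
d 137 [ 0.6049 -0.0984  0.0595] zmax 0.069
(-0.5, -0.4) [0.0, 0.07, 0.02, 0.13, 0.13]
(-0.4, -0.3) [0.0, 0.07, 0.06, 0.12, 0.18]
(-0.3, -0.2) [0.05, 0.06, 0.06, 0.12, 0.13]
(-0.2, -0.1) [0.51, 0.05, 0.07, 0.12, 0.18]
(-0.1, 0) [0.47, 0.0, 0.12, 0.07, 0.13]
(0, 0.1) [0.16, 0.0, 0.05, 0.04, 0.03]
(0.1, 0.2) [0.01, 0.01, 0.05, 0.04, 0.04]
(0.2, 0.3) [0.04, 0.04, 0.03, 0.04, 0.04]
(0.3, 0.4) [0.03, 0.03, 0.06, 0.04, 0.04]
```

>>> drive_tool(targets=[[[85,40,-2,0,-0.11],[85,80,-5,0,-0.22],[85,120,-7,0,-0.33],[85,160,-10,0,-0.44],[85,200,-12,0,-0.55],[85,240,-15,0,-0.67],[85,280,-17,0,-0.78],[85,320,-20,0,-0.89],[85,355,-22,0,-1.0],[85,393,-25,0,-1.11],[85,393,-25,0,-1.11],[85,393,-25,0,-1.11]]], squeeze=40)

```text
time: 1.65
position: [0.5649, -0.3325, 0.231]
orientation: [[0.065, 0.998, -0.001], [0.998, -0.065, 0.0], [0.0, -0.001, -1.0]]
force: [-0.3, 0.6, 0.1]
grip_width: 0.085
```

Run:
```python
from h import *
s=state(); print(s['time'],s['position'],s['orientation'].round(3),s['joint_pos'].round(3))
im,d,P=grab('wrist','w1'); print(np.round(P['xyz'],4))
```

```text
1.65 [ 0.5649399  -0.3324557   0.23097107] [[ 0.065  0.998 -0.001]
 [ 0.998 -0.065  0.   ]
 [ 0.    -0.001 -1.   ]] [-0.712  0.574  0.968 -0.     1.601 -0.647]
[ 0.5696 -0.254   0.3735]
```

View pics/w1.png

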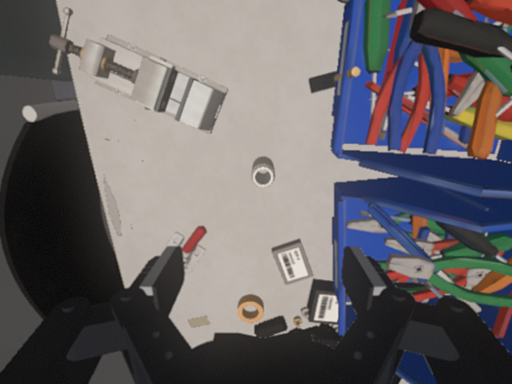

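```bash
cat > sl.py <<'E'
from h import *
def sleeve(t,c,ztop,r=.03,verbose=True):
    # top ring pixels of sleeve near c from depth; returns centre estimates
    Z=np.load(f'pics/{t}.npz'); X,C,uv=cloud(Z['im'],Z['d'],Z)
    q=(np.hypot(X[:,0]-c[0],X[:,1]-c[1])<r)&(abs(X[:,2]-ztop)<.006)
    S=X[q]
    px=uv[q].astype(np.float32)
    (ex,ey),ax,an=cv2.fitEllipse(cv2.convexHull(px))
    p=onplane(Z,[(ex,ey)],ztop)[0]
    if verbose: print(t,q.sum(),'bbox mid',((S.max(0)+S.min(0))/2).round(4),'ext',(S.max(0)-S.min(0)).round(4),'z',np.median(S[:,2]).round(4),'ell',(round(ex,1),round(ey,1)),np.round(ax,1),p.round(4))
    return p
E
python3 - <<'E'
from sl import *
sleeve('w1',(.566,-.337),.058)
Z=np.load('pics/w1.npz')
for u,v in [(262,161),(262,172),(270,172),(255,172),(262,180),(262,185),(338,150),(335,110),(340,190),(355,72),(325,80)]: print(u,v,world(Z,[(u,v)],[Z['d'][v,u]])[0].round(4))
im=cv2.imread('pics/w1.png')[140:210,220:310]; cv2.imwrite('pics/w1c.png',cv2.resize(im,None,fx=8,fy=8,interpolation=cv2.INTER_CUBIC))
E
```

```text
w1 238 bbox mid [ 0.5644 -0.3325  0.0559] ext [0.0265 0.0259 0.0078] z 0.0576 ell (262.6, 175.7) [22.4 22.6] [ 0.5642 -0.3315  0.058 ]
262 161 [ 0.5642 -0.3187  0.0337]
262 172 [ 5.626e-01 -3.404e-01  3.000e-04]
270 172 [ 0.573  -0.3277  0.0576]
255 172 [ 0.5555 -0.3268  0.057 ]
262 180 [ 0.5627 -0.3419  0.0381]
262 185 [ 0.5627 -0.3427  0.0581]
338 150 [ 0.65   -0.3057  0.0651]
335 110 [ 0.654  -0.2633  0.0341]
340 190 [ 0.6602 -0.3609  0.039 ]
355 72 [ 0.6616 -0.2271  0.0818]
325 80 [ 0.647  -0.2278  0.0119]
```

View pics/w1c.png

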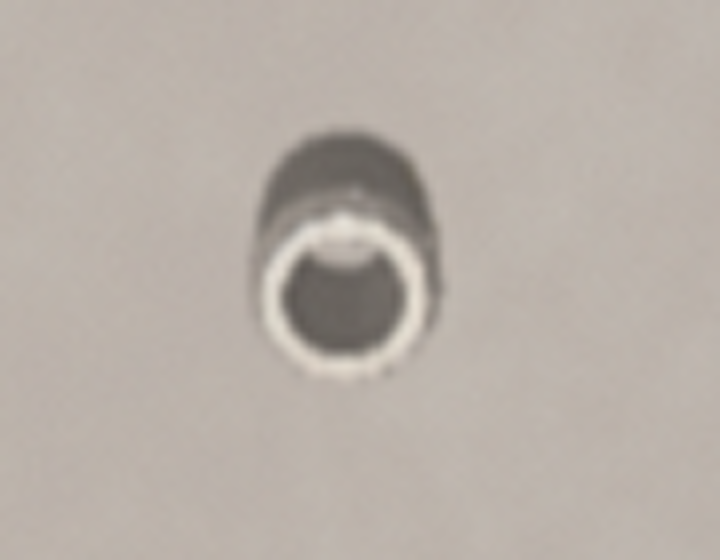

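>>> drive_tool(targets=[[[85,5,-1,40,0],[85,5,-1,80,0],[85,5,-1,120,0],[85,5,-1,150,0],[85,5,-1,175,0],[85,5,-1,194,0],[85,5,-1,194,0],[60,5,-1,194,0],[40,5,-1,194,0],[25,5,-1,194,0],[20,5,-1,194,0],[20,5,-1,194,0],[20,5,-1,194,0],[20,5,-1,194,0]]], squeeze=50)

```text
time: 3.45
position: [0.5649, -0.3275, 0.0382]
orientation: [[0.064, 0.998, 0.001], [0.998, -0.064, -0.001], [-0.001, 0.001, -1.0]]
force: [-1.0, 1.3, 5.5]
grip_width: 0.0261
```

Run:
```python
from h import *
s=state(); print(s['time'],s['position'],s['grip_width'])
im,d,P=grab('wrist','w2')
```

```text
3.45 [ 0.56489073 -0.32749193  0.03817004] 0.026124793911775163
```

View pics/w2.png

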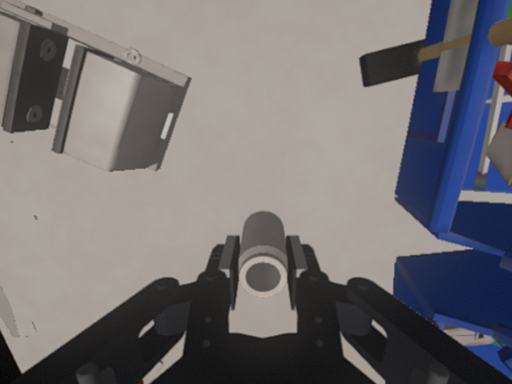

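>>> drive_tool(targets=[[[20,0,0,-10,0],[20,0,0,-40,0],[20,0,0,-80,0],[20,0,0,-120,0],[20,0,0,-120,0]]])

```text
time: 4.12
position: [0.5657, -0.3279, 0.1611]
orientation: [[0.064, 0.998, 0.005], [0.998, -0.064, -0.004], [-0.004, 0.005, -1.0]]
force: [-0.2, 0.1, -1.1]
grip_width: 0.026
```

Run:
```python
from h import *
s=state(); print(s['time'],s['position'],s['grip_width'],s['force'])
im,d,P=grab('side','s3')
im,d,P=grab('wrist','w3')
a=cv2.imread('pics/s3.png')[180:330,230:380]; b=cv2.imread('pics/w3.png')[180:330,190:340]
cv2.imwrite('pics/j3.png',np.hstack([cv2.resize(x,(400,400),interpolation=cv2.INTER_CUBIC) for x in (a,b)]))
```

```text
4.125 [ 0.56565249 -0.32791507  0.16107322] 0.02601892315323542 [-0.24013196  0.14164429 -1.06684018]
```

View pics/j3.png

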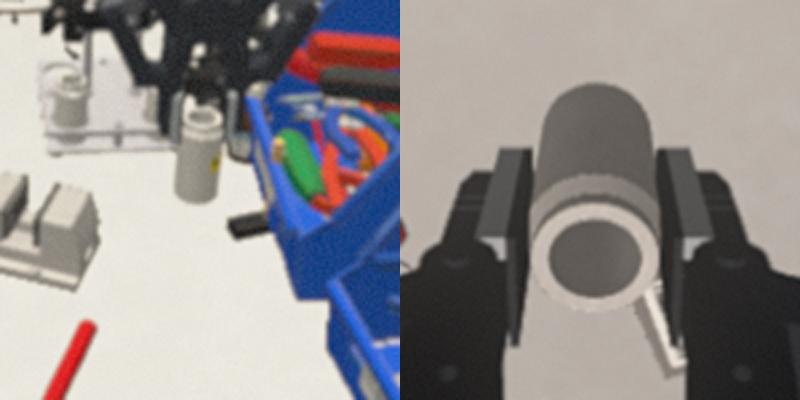

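>>> drive_tool(targets=[[[20,0,0,-50,0],[20,20,2,-80,0],[20,60,4,-80,0],[20,100,7,-80,0],[20,140,10,-80,0],[20,180,12,-80,0],[20,220,15,-80,0],[20,260,18,-80,0],[20,295,20,-80,0],[20,318,22,-80,0],[20,318,22,-80,0],[20,318,22,-80,0],[20,318,22,-80,0]]])

```text
time: 5.85
position: [0.6068, -0.0123, 0.2369]
orientation: [[0.065, 0.998, -0.001], [0.998, -0.065, 0.0], [-0.0, -0.001, -1.0]]
force: [0.6, 0.6, -0.4]
grip_width: 0.0261
```

Run:
```python
from h import *
s=state(); print(s['time'],s['position'],s['grip_width'],s['orientation'].round(4))
im,d,P=grab('wrist','w4')
```

```text
5.85 [ 0.60683794 -0.01230229  0.23692128] 0.026103563727082585 [[ 6.520e-02  9.979e-01 -8.000e-04]
 [ 9.979e-01 -6.520e-02  0.000e+00]
 [-0.000e+00 -8.000e-04 -1.000e+00]]
```

View pics/w4.png

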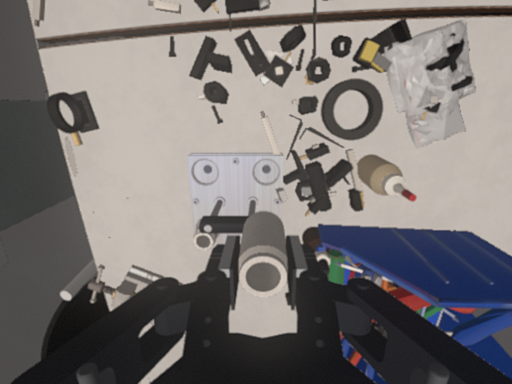

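```bash
cat > pk.py <<'E'
from h import *
def pockets(t,guess,f=10,zd=.027):
    Z=np.load(f'pics/{t}.npz'); out=[]
    for i,(u,v) in enumerate(guess):
        w=20; im=Z['im'][v-w:v+w,u-w:u+w]; g=cv2.resize(cv2.cvtColor(im,cv2.COLOR_RGB2GRAY),None,fx=f,fy=f,interpolation=cv2.INTER_CUBIC)
        X,C,uv=cloud(Z['im'],Z['d'],Z); 
        q=(abs(uv[:,0]-u)<w)&(abs(uv[:,1]-v)<w); lo=q&(X[:,2]<.018)&(X[:,2]>.0)
        c=onplane(Z,[(u,v)],.008)[0]
        lo&=np.hypot(X[:,0]-c[0],X[:,1]-c[1])<.03
        print(i,lo.sum(),'low pts mean',X[lo].mean(0).round(4), 'guess@deck',onplane(Z,[(u,v)],zd)[0].round(4))
        out.append(cv2.cvtColor(g,cv2.COLOR_GRAY2BGR))
    cv2.imwrite(f'pics/{t}_p.png',np.hstack(out))
E
python3 - <<'E'
from pk import *
pockets('w4',[(206,171),(266,170)])
E
```

```text
0 524 low pts mean [ 0.5267 -0.0107  0.0078] guess@deck [ 0.5322 -0.0094  0.027 ]
1 577 low pts mean [ 0.6117 -0.0158  0.0077] guess@deck [ 0.6103 -0.0132  0.027 ]
```

View pics/w4_p.png

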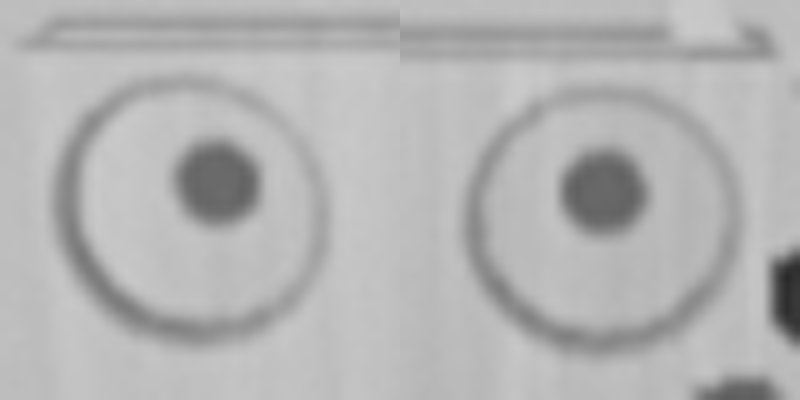

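Run:
```python
from h import *
Z=np.load('pics/w4.npz')
print(onplane(Z,[(204.7,171.65),(265.85,171.55)],.027).round(4)); print(onplane(Z,[(207.35,168.75),(265.95,168.65)],.008).round(4))
X,C,uv=cloud(Z['im'],Z['d'],Z)
q=(abs(X[:,0]-.57)<.07)&(abs(X[:,1]+.05)<.08)&(abs(X[:,2]-.027)<.005); print('deck z',np.median(X[q,2]),q.sum())
b=(abs(X[:,0]-.565)<.06)&(abs(X[:,1]+.055)<.05)&(X[:,2]>.1)&(X[:,2]<.125)&(C.max(1)<80); B=X[b]; print('bar',b.sum(),((B.max(0)+B.min(0))/2).round(4),B.mean(0).round(4), (B.max(0)-B.min(0)).round(4))
# held sleeve ring
q=(np.hypot(X[:,0]-.607,X[:,1]+.012)<.03)&(X[:,2]>.24)&(X[:,2]<.27)&(uv[:,0]>240)&(uv[:,0]<288)&(uv[:,1]>240)&(uv[:,1]<300)&(C.max(1)>110)
S=X[q]; print('sleeve top',q.sum(),((S.max(0)+S.min(0))/2).round(4),np.percentile(S[:,2],[5,50,95]).round(4))
```

```text
[[ 0.5304 -0.0101  0.027 ]
 [ 0.61   -0.0152  0.027 ]]
[[ 0.5302 -0.0105  0.008 ]
 [ 0.6103 -0.0156  0.008 ]]
deck z 0.027023589120310387 4719
bar 579 [ 0.5616 -0.0516  0.1078] [ 0.5624 -0.0494  0.1112] [0.0484 0.0147 0.0157]
sleeve top 1302 [ 0.6066 -0.0164  0.2491] [0.2473 0.2559 0.2572]
```

Run:
```python
from h import *
Z=np.load('pics/w4.npz')
im=Z['im'][240:310,225:305]; cv2.imwrite('pics/w4s.png',cv2.resize(im[:,:,::-1],None,fx=8,fy=8,interpolation=cv2.INTER_CUBIC))
```

```text
(no output)
```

View pics/w4s.png

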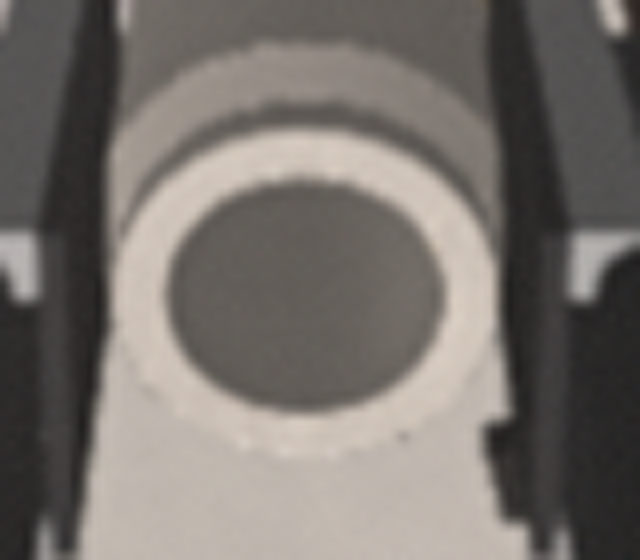

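Run:
```python
from h import *
Z=np.load('pics/w4.npz')
for z in (.255,.2569): print(onplane(Z,[(262.6,275.9),(262.6,276.4)],z).round(4))
```

```text
[[ 0.6059 -0.0181  0.255 ]
 [ 0.6059 -0.0184  0.255 ]]
[[ 0.606  -0.0168  0.2569]
 [ 0.606  -0.0171  0.2569]]
```

>>> drive_tool(targets=[[[20,2,4,40,0],[20,2,4,80,0],[20,2,4,115,0],[20,2,4,140,0],[20,2,4,158,0],[20,2,4,158,0],[20,2,4,158,0],[20,2,4,158,0]]])

```text
time: 6.9
position: [0.6115, -0.0098, 0.0803]
orientation: [[0.064, 0.998, 0.002], [0.998, -0.064, -0.0], [-0.0, 0.002, -1.0]]
force: [0.8, -0.6, -1.5]
grip_width: 0.026
```

Run:
```python
from h import *
s=state(); print(s['time'],s['position'],s['grip_width'],s['force'],s['orientation'].round(4))
im,d,P=grab('wrist','w5')
```

```text
6.9 [ 0.61151938 -0.00979044  0.08033962] 0.026017891003903344 [ 0.76550508 -0.551725   -1.53404912] [[ 6.410e-02  9.979e-01  1.700e-03]
 [ 9.979e-01 -6.410e-02 -4.000e-04]
 [-3.000e-04  1.800e-03 -1.000e+00]]
```

View pics/w5.png

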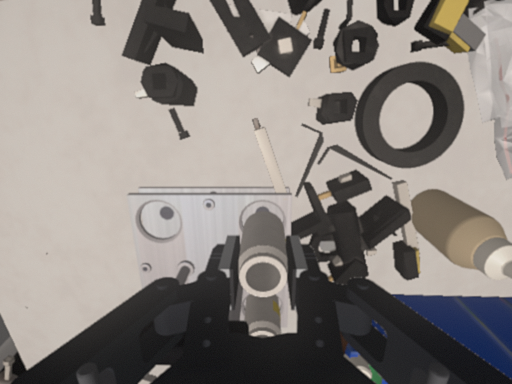

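Run:
```python
from h import *
Z=np.load('pics/w5.npz')
im=Z['im'][185:260,220:310]; cv2.imwrite('pics/w5s.png',cv2.resize(im[:,:,::-1],None,fx=8,fy=8,interpolation=cv2.INTER_CUBIC))
```

```text
(no output)
```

View pics/w5s.png

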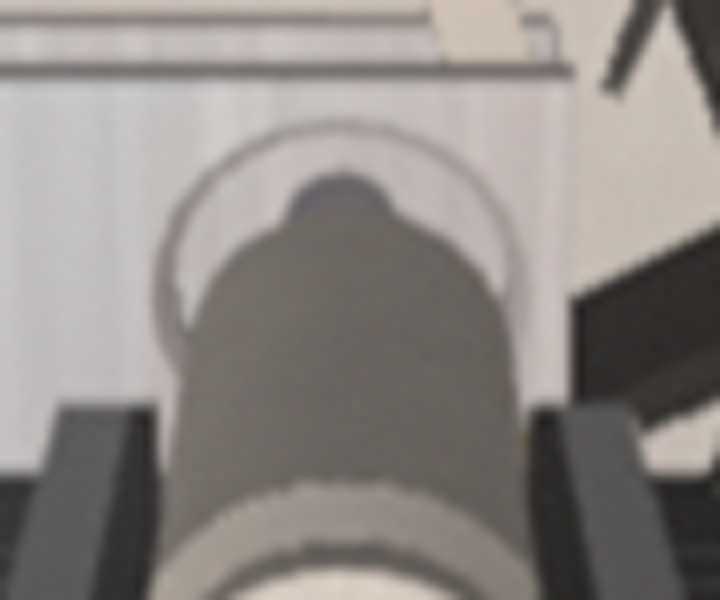

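>>> drive_tool(targets=[[[20,-0.6,-0.8,0,0],[20,-0.6,-0.8,6,0],[20,-0.6,-0.8,12,0],[20,-0.6,-0.8,18,0],[20,-0.6,-0.8,23,0],[20,-0.6,-0.8,28,0],[20,-0.6,-0.8,32,0],[20,-0.6,-0.8,32,0],[20,-0.6,-0.8,32,0]]])

```text
time: 8.07
position: [0.6104, -0.0101, 0.0475]
orientation: [[0.064, 0.998, 0.0], [0.998, -0.064, -0.0], [-0.0, 0.0, -1.0]]
force: [0.4, 0.2, -0.8]
grip_width: 0.0262
```

Run:
```python
from h import *
s=state(); print(s['time'],s['position'],s['grip_width'],s['force'])
im,d,P=grab('wrist','w6')
```

```text
8.075 [ 0.61037096 -0.01014106  0.0474923 ] 0.02615930921968236 [ 0.37972365  0.18582789 -0.82113595]
```

View pics/w6.png

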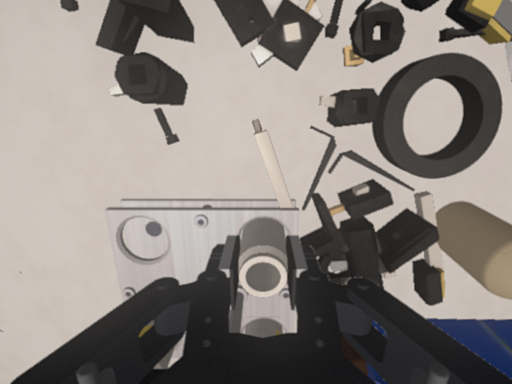

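>>> drive_tool(targets=[[[20,0,0,1,0],[20,0,0,1,0],[32,0,0,1,0],[40,0,0,1,0],[46,0,0,1,0],[46,0,0,1,0],[46,0,0,1,0],[46,0,0,-8,0],[46,0,0,-20,0],[46,0,0,-50,0],[46,0,0,-90,0],[46,0,0,-130,0],[46,0,0,-130,0],[46,0,0,-130,0]]])

```text
time: 9.88
position: [0.6099, -0.01, 0.1772]
orientation: [[0.064, 0.998, -0.0], [0.998, -0.064, 0.0], [0.0, -0.0, -1.0]]
force: [0.2, -0.8, -0.5]
grip_width: 0.0458
```

Run:
```python
from h import *
s=state(); print(s['time'],s['position'],s['grip_width'],s['force'])
im,d,P=grab('wrist','w7')
```

```text
9.875 [ 0.60991061 -0.01002958  0.17724384] 0.04581638681747752 [ 0.15730687 -0.78387719 -0.46030833]
```

View pics/w7.png

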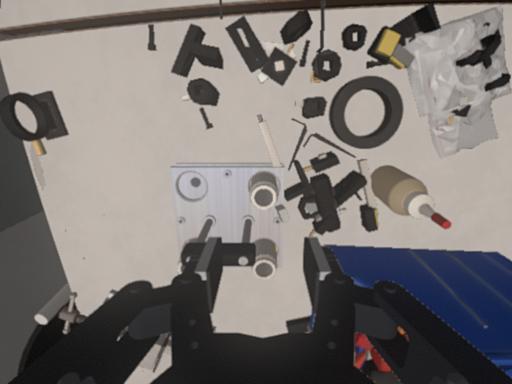

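>>> drive_tool(targets=[[[46,20,-5,-50,0],[60,60,-12,-60,0],[85,100,-20,-60,0],[85,140,-28,-60,0],[85,180,-38,-60,0],[85,220,-46,-60,0],[85,260,-54,-60,0],[85,300,-62,-60,0],[85,325,-68,-60,0],[85,329,-70,-60,0],[85,329,-70,-60,0],[85,329,-70,-60,0]]])

```text
time: 11.42
position: [0.5618, 0.3216, 0.2372]
orientation: [[0.065, 0.998, -0.0], [0.998, -0.065, -0.0], [-0.0, -0.0, -1.0]]
force: [0.6, 0.5, 0.3]
grip_width: 0.0852
```

Run:
```python
from sl import *
s=state(); print(s['time'],s['position'],s['grip_width'],s['joint_pos'].round(2))
im,d,P=grab('wrist','w8')
sleeve('w8',(.561,.318),.058)
X,C,uv=cloud(im,d,P); q=(np.hypot(X[:,0]-.561,X[:,1]-.318)<.03)&(abs(X[:,2]-.058)<.006); u,v=uv[q].mean(0).astype(int); print(u,v)
cv2.imwrite('pics/w8s.png',cv2.resize(im[v-30:v+30,u-40:u+40,::-1],None,fx=8,fy=8,interpolation=cv2.INTER_CUBIC))
```

```text
11.425 [0.56178012 0.32156759 0.2372028 ] 0.08519555266870542 [ 0.34  0.55  0.99 -0.    1.6   0.4 ]
w8 225 bbox mid [0.5626 0.32   0.0563] ext [0.0266 0.0245 0.0083] z 0.0576 ell (264.0, 175.7) [21.9 22.2] [0.5626 0.3208 0.058 ]
264 175
```

View pics/w8.png

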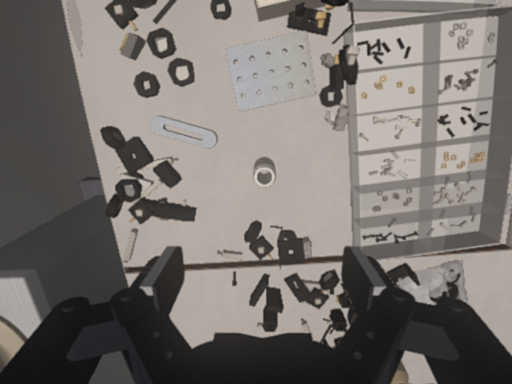

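View pics/w8s.png

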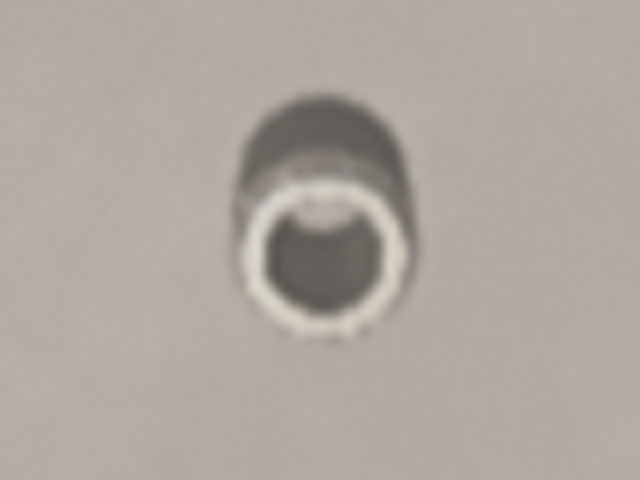

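>>> drive_tool(targets=[[[85,3,1,40,0],[85,3,1,80,0],[85,3,1,120,0],[85,3,1,150,0],[85,3,1,180,0],[85,3,1,200,0],[85,3,1,200,0],[60,3,1,200,0],[40,3,1,200,0],[25,3,1,200,0],[20,3,1,200,0],[20,3,1,200,0],[20,3,1,200,0],[20,3,1,200,0]]], squeeze=50)

```text
time: 13.22
position: [0.563, 0.3258, 0.0382]
orientation: [[0.064, 0.998, 0.001], [0.998, -0.064, 0.0], [0.001, 0.001, -1.0]]
force: [-0.1, -0.7, 7.0]
grip_width: 0.0269
```

>>> drive_tool(targets=[[[20,0,0,-10,0],[20,0,0,-40,0],[20,0,0,-90,0],[20,0,0,-140,0],[20,0,0,-180,0],[20,0,0,-200,0],[20,0,0,-200,0],[20,0,0,-200,0]]])

```text
time: 14.22
position: [0.5622, 0.3254, 0.236]
orientation: [[0.064, 0.998, -0.002], [0.998, -0.064, -0.001], [-0.001, -0.002, -1.0]]
force: [-0.2, 0.7, -1.4]
grip_width: 0.0266
```

Run:
```python
from h import *
s=state(); print(s['time'],s['position'],s['grip_width'],s['orientation'].round(3).tolist())
```

```text
14.225 [0.56215182 0.3254498  0.23599974] 0.02658525900771506 [[0.064, 0.998, -0.002], [0.998, -0.064, -0.001], [-0.001, -0.002, -1.0]]
```

>>> drive_tool(targets=[[[20,-20,0,0,0],[20,-60,-2,0,0],[20,-100,-3,0,0],[20,-140,-4,0,0],[20,-180,-5,0,0],[20,-220,-7,0,0],[20,-260,-8,0,0],[20,-295,-9,0,0],[20,-320,-10,0,0],[20,-331,-10,0,0],[20,-331,-10,0,0],[20,-331,-10,0,0],[20,-331,-10,0,0]]])

```text
time: 15.85
position: [0.5315, -0.0033, 0.2373]
orientation: [[0.063, 0.998, -0.0], [0.998, -0.063, 0.0], [0.0, -0.0, -1.0]]
force: [-0.4, -0.1, -1.2]
grip_width: 0.0268
```

Run:
```python
from h import *
s=state(); print(s['time'],s['position'],s['grip_width'],s['orientation'].round(4).tolist())
im,d,P=grab('wrist','w9')
```

```text
15.85 [ 0.53145535 -0.00333412  0.23725202] 0.0268131428575293 [[0.0629, 0.998, -0.0001], [0.998, -0.0629, 0.0001], [0.0001, -0.0001, -1.0]]
```

View pics/w9.png

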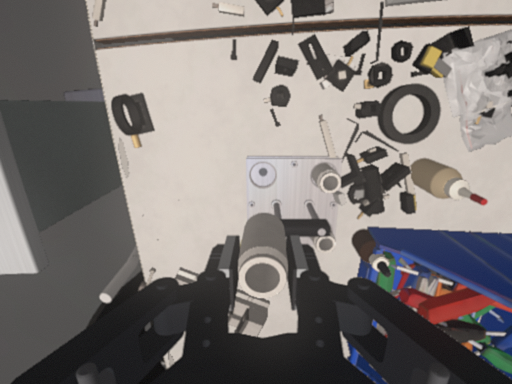

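Run:
```python
from h import *
Z=np.load('pics/w9.npz'); im=Z['im'][:,:,::-1]
a=cv2.resize(im[154:194,242:282],None,fx=10,fy=10,interpolation=cv2.INTER_CUBIC); b=cv2.resize(im[245:305,232:292],(400,400),interpolation=cv2.INTER_CUBIC)
cv2.imwrite('pics/w9s.png',np.hstack([a,b]))
```

```text
(no output)
```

View pics/w9s.png

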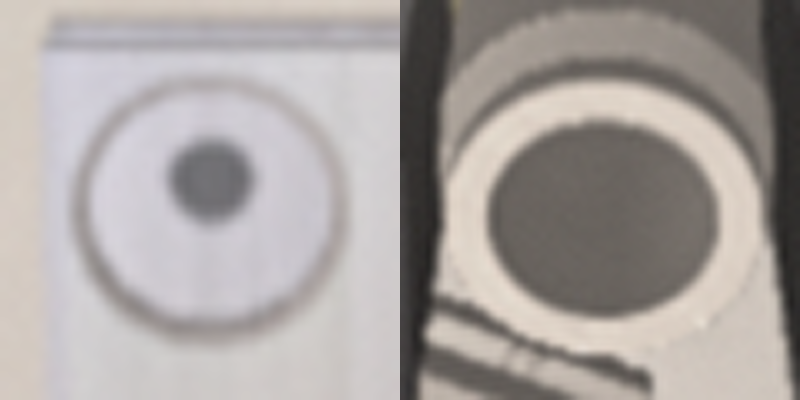

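Run:
```python
from h import *
Z=np.load('pics/w9.npz')
print(onplane(Z,[(262.55,174.35)],.027).round(4),onplane(Z,[(262.55,171.55)],.008).round(4),onplane(Z,[(262.2,276.4)],.257).round(4))
```

```text
[[ 0.5302 -0.0098  0.027 ]] [[ 0.5302 -0.0104  0.008 ]] [[ 0.5304 -0.0083  0.257 ]]
```

>>> drive_tool(targets=[[[20,-1.4,-0.4,40,0],[20,-1.4,-0.4,80,0],[20,-1.4,-0.4,115,0],[20,-1.4,-0.4,140,0],[20,-1.4,-0.4,158,0],[20,-1.4,-0.4,158,0],[20,-1.4,-0.4,158,0],[20,-1.4,-0.4,158,0],[20,-1.4,-0.4,158,0]]])

```text
time: 17.02
position: [0.5312, -0.0055, 0.0799]
orientation: [[0.064, 0.998, 0.001], [0.998, -0.064, -0.0], [-0.0, 0.001, -1.0]]
force: [-0.5, 0.5, -1.0]
grip_width: 0.0263
```

Run:
```python
from h import *
s=state(); print(s['time'],s['position'],s['grip_width'],s['force'])
im,d,P=grab('wrist','w10')
cv2.imwrite('pics/w10s.png',cv2.resize(im[180:260,220:310,::-1],None,fx=7,fy=7,interpolation=cv2.INTER_CUBIC))
```

```text
17.025 [ 0.53121407 -0.00546081  0.0798911 ] 0.026324993925390318 [-0.52444429  0.47931937 -1.01961091]
```

View pics/w10s.png

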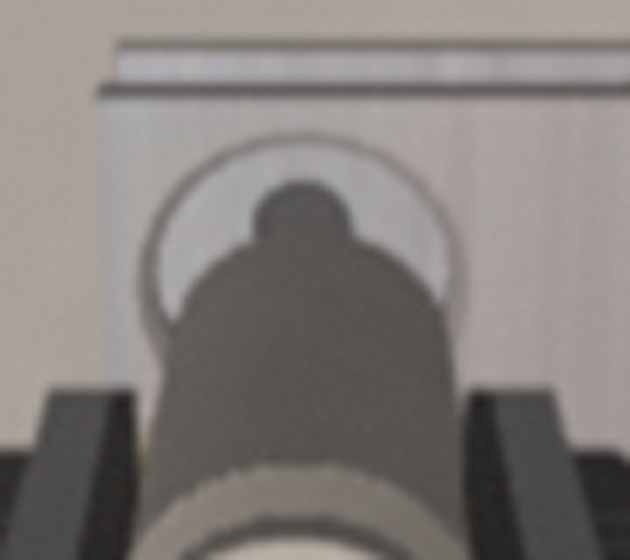

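>>> drive_tool(targets=[[[20,0.7,-0.7,0,0],[20,0.7,-0.7,6,0],[20,0.7,-0.7,12,0],[20,0.7,-0.7,18,0],[20,0.7,-0.7,23,0],[20,0.7,-0.7,28,0],[20,0.7,-0.7,32,0],[20,0.7,-0.7,33,0],[20,0.7,-0.7,33,0]]])

```text
time: 18.2
position: [0.5304, -0.0047, 0.0464]
orientation: [[0.064, 0.998, 0.0], [0.998, -0.064, -0.0], [-0.0, 0.0, -1.0]]
force: [0.4, -0.3, -0.6]
grip_width: 0.0265
```

Run:
```python
from h import *
s=state(); print(s['time'],s['position'],s['grip_width'],s['force'])
im,d,P=grab('wrist','w11')
```

```text
18.2 [ 0.53040192 -0.00469592  0.0464049 ] 0.026451932305540705 [ 0.3668544 -0.2798809 -0.5765765]
```

View pics/w11.png

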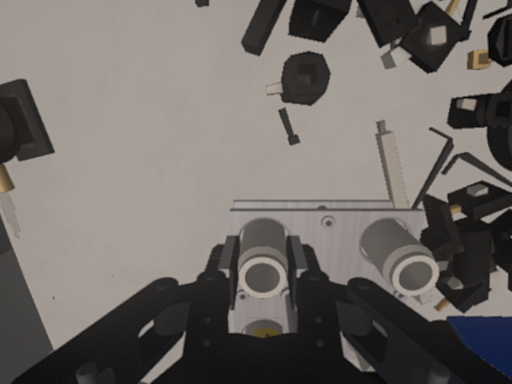

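>>> drive_tool(targets=[[[20,0,0,0,0],[32,0,0,0,0],[40,0,0,0,0],[46,0,0,0,0],[46,0,0,0,0],[46,0,0,0,0],[46,0,0,-8,0],[46,0,0,-20,0],[46,0,0,-50,0],[46,0,0,-90,0],[46,0,0,-130,0],[46,0,0,-170,0],[46,0,0,-170,0],[46,0,0,-170,0]]])

```text
time: 20.0
position: [0.5299, -0.0046, 0.2161]
orientation: [[0.064, 0.998, -0.001], [0.998, -0.064, 0.0], [0.0, -0.001, -1.0]]
force: [-0.2, 0.4, -0.6]
grip_width: 0.0462
```

Run:
```python
from h import *
s=state(); print(s['time'],s['position'],s['grip_width'],s['force'],s['joint_pos'].round(2))
im,d,P=grab('wrist','w12')
```

```text
20.0 [ 0.52989855 -0.00458887  0.21608482] 0.04617748159686988 [-0.1713273   0.37129482 -0.58544884] [-0.23  0.36  1.38  0.    1.41 -0.17]
```

View pics/w12.png

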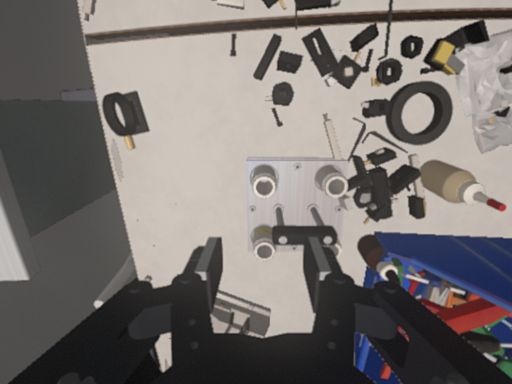

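Run:
```python
from h import *
Z=np.load('pics/w12.npz'); X,C,uv=cloud(Z['im'],Z['d'],Z)
b=(abs(X[:,0]-.568)<.05)&(abs(X[:,1]+.053)<.03)&(abs(X[:,2]-.115)<.003)&(C.max(1)<100); B=X[b]
r=cv2.minAreaRect((B[:,:2]*1000).astype(np.float32)); print(b.sum(),r,np.median(B[:,2]))
for c in [(.6102,-.0154),(.5302,-.0102)]:
    q=(np.hypot(X[:,0]-c[0],X[:,1]-c[1])<.02)&(X[:,2]>.061)&(X[:,2]<.072); S=X[q]; print(q.sum(),((S.max(0)+S.min(0))/2).round(4),np.median(S[:,2]).round(4), S[:,2].max().round(4))
cv2.imwrite('pics/w12s.png',cv2.resize(Z['im'][150:265,235:355,::-1],None,fx=6,fy=5,interpolation=cv2.INTER_CUBIC))
```

```text
493 ((567.5657348632812, -51.987327575683594), (13.028236389160156, 62.44009780883789), 85.95977783203125) 0.11358226880728589
257 [ 0.6089 -0.0155  0.0643] 0.0655 0.0676
245 [ 0.5298 -0.0108  0.0643] 0.0657 0.0676
```

View pics/w12s.png

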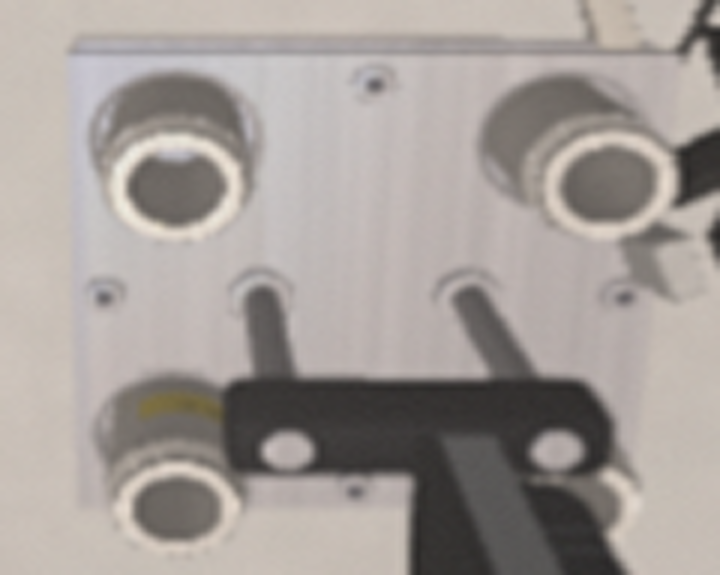

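>>> drive_tool(targets=[[[46,-4,4,0,0.157],[46,-9,8,0,0.315],[46,-14,12,0,0.472],[46,-18,16,0,0.63],[46,-23,20,0,0.787],[46,-27,24,0,0.945],[46,-32,29,0,1.102],[46,-36,33,0,1.26],[46,-41,37,0,1.417],[46,-45.3,40.7,0,1.575],[46,-45.3,40.7,0,1.575],[46,-45.3,40.7,0,1.575],[46,-45.3,40.7,0,1.575]]])

```text
time: 21.68
position: [0.5679, -0.0523, 0.2161]
orientation: [[0.998, -0.066, -0.0], [-0.066, -0.998, 0.0], [-0.0, -0.0, -1.0]]
force: [0.3, -0.8, 0.0]
grip_width: 0.0458
```

Run:
```python
from h import *
s=state(); print(s['time'],s['position'],s['grip_width'],s['orientation'].round(4).tolist(),s['joint_pos'].round(2))
Z=grab('wrist','w13'); im,d,P=Z; X,C,uv=cloud(im,d,P)
b=(abs(X[:,0]-.568)<.05)&(abs(X[:,1]+.053)<.015)&(abs(X[:,2]-.114)<.003)&(C.max(1)<100); B=X[b]
r=cv2.minAreaRect((B[:,:2]*1000).astype(np.float32)); print(b.sum(),r,np.median(B[:,2]))
```

```text
21.675 [ 0.56788913 -0.0522903   0.21613398] 0.04580173947628438 [[0.9978, -0.0662, -0.0005], [-0.0662, -0.9978, 0.0001], [-0.0005, -0.0001, -1.0]] [-0.3   0.43  1.27  0.    1.45  1.34]
730 ((568.0859375, -53.39274597167969), (12.343618392944336, 62.477699279785156), 85.89368438720703) 0.11381716503651779
```

View pics/w13.png

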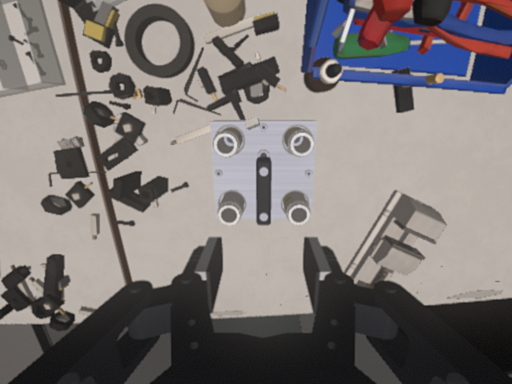

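>>> drive_tool(targets=[[[46,0,0.5,30,0],[46,0,0.5,60,0],[46,0,0.5,90,0],[46,0,0.5,115,0],[46,0,0.5,132,0],[46,0,0.5,132,0],[46,0,0.5,132,0],[30,0,0.5,132,0],[20,0,0.5,132,0],[12,0,0.5,132,0],[5,0,0.5,132,0],[5,0,0.5,132,0],[5,0,0.5,132,0],[5,0,0.5,132,0],[5,0,0.5,132,0]]], squeeze=90)

```text
time: 23.6
position: [0.5682, -0.053, 0.085]
orientation: [[0.998, -0.068, 0.001], [-0.068, -0.998, -0.0], [0.001, 0.0, -1.0]]
force: [-1.6, 0.7, 6.1]
grip_width: 0.0126
```

Run:
```python
from h import *
s=state(); print(s['time'],s['position'],s['grip_width'],s['force'],s['ft_torque'])
grab('wrist','w14')
```

```text
23.6 [ 0.56817085 -0.05304165  0.08496103] 0.012552723722724174 [-1.64048081  0.69009363  6.12245505] [0.02136789 0.27191644 0.12350501]
```

View pics/w14.png

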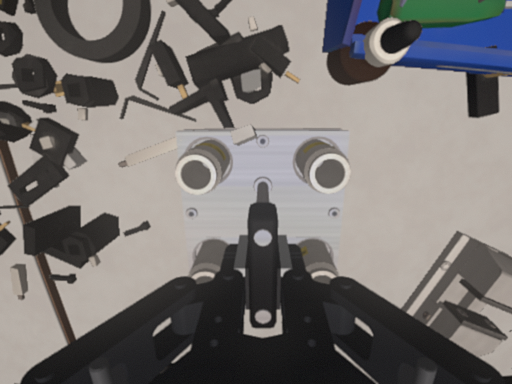

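>>> drive_tool(targets=[[[5,0,0,-2,0],[5,0,0,-5,0],[5,0,0,-10,0],[5,0,0,-16,0],[5,0,0,-23,0],[5,0,0,-31,0],[5,0,0,-39,0],[5,0,0,-47,0],[5,0,0,-55,0],[5,0,0,-63,0],[5,0,0,-71,0],[5,0,0,-79,0],[5,0,0,-86,0],[5,0,0,-92,0],[5,0,0,-97,0],[5,0,0,-100,0],[5,0,0,-102,0],[5,0,0,-102,0],[5,0,0,-102,0],[5,0,0,-102,0]]])

```text
time: 26.15
position: [0.568, -0.053, 0.1862]
orientation: [[0.998, -0.068, -0.0], [-0.068, -0.998, 0.0], [-0.0, -0.0, -1.0]]
force: [0.1, 1.2, -8.1]
grip_width: 0.0122
```

>>> drive_tool(targets=[[[5,0,0,0,0],[5,0,0,0,0],[5,0,0,0,0],[5,0,0,0,0],[5,0,0,0,0],[5,0,0,0,0]]])

```text
time: 26.9
position: [0.568, -0.053, 0.1863]
orientation: [[0.998, -0.068, 0.0], [-0.068, -0.998, 0.0], [0.0, -0.0, -1.0]]
force: [-0.3, 0.3, -7.4]
grip_width: 0.0125
```

Run:
```python
from h import *
s=state(); print(s['time'],s['position'],s['grip_width'],s['force'],s['ft_torque'],s['orientation'].round(4).tolist(),abs(s['joint_vel']).max())
im,d,P=grab('wrist','w15'); X,C,uv=cloud(im,d,P)
D=X[(abs(X[:,0]-.568)<.075)&(abs(X[:,1]+.053)<.075)&(X[:,2]>.11)&(X[:,2]<.15)&(C.min(1)>120)]
for i in range(4):
    A=np.c_[D[:,:2]-[.568,-.053],np.ones(len(D))]; k=np.linalg.lstsq(A,D[:,2],rcond=None)[0]; r=D[:,2]-A@k; D=D[abs(r)<max(.0015,1.5*r.std())]
print('deck plane',k.round(4),len(D),r.std().round(4),'tilt deg',np.degrees(np.hypot(*k[:2])))
z0=k[2]-.027
for c in [(.6102,-.0154),(.5302,-.0102),(.525,-.0902),(.605,-.0952)]:
    q=(np.hypot(X[:,0]-c[0],X[:,1]-c[1])<.022)&(abs(X[:,2]-z0-.066)<.008); S=X[q]; print(q.sum(),((S.max(0)+S.min(0))/2).round(4) if q.sum() else None, (np.median(S[:,2])-z0).round(4) if q.sum() else None)
grab('side','s15')
```

```text
26.9 [ 0.56802922 -0.05299168  0.18634262] 0.012520741654208124 [-0.29252201  0.30264204 -7.40890876] [-0.00967775  0.02731971  0.00137846] [[0.9977, -0.0681, 0.0], [-0.0681, -0.9977, 0.0], [0.0, -0.0, -1.0]] 0.0013298213014666773
deck plane [-0.0025  0.0006  0.1284] 11825 0.0006 tilt deg 0.1502657730185272
1124 [ 0.6097 -0.0156  0.1644] 0.0653
351 [ 0.5402 -0.0097  0.1644] 0.0622
355 [ 0.5341 -0.0928  0.1641] 0.0622
1127 [ 0.605  -0.0955  0.1642] 0.0652
```

View pics/w15.png

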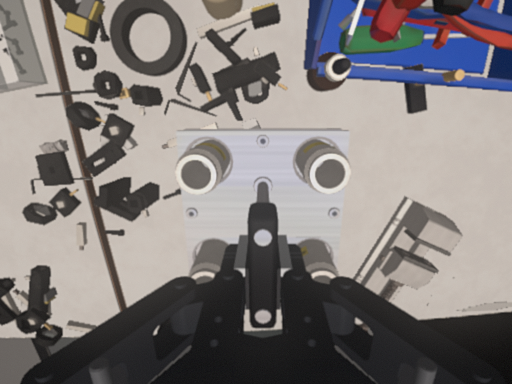

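View pics/s15.png

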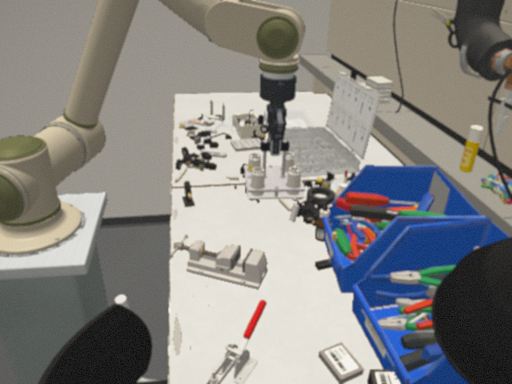

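```bash
python3 -c "
from workcell import job; print(job.sign_off())"
```

```text
the job is handed in; nothing more can be done
None
```

I put sleeve_b in pocket2 and sleeve_a in pocket3. I then gripped the carrier by its black bar, lifted it and handed the job in holding it there. The clock read about 27 s of the 72 s allowed. The sign-off gave no verdict.

**What the last checks showed:**
- **Carrier:** the underside is about 101 mm above the bench, tilted about 0.15°, with the arm practically at rest. The load on the wrist is 7.4 N, which matches the full carrier at about 0.76 kg.
- **Sleeves:** all four were seen upright in their pockets. The two in full view, in pocket1 and pocket2, have their tops 65 mm above the underside (66 mm expected).
- **Bystanders:** I saw no disturbance to the bottle, the brass rod or the lens mount in the pictures, but I did not measure their positions again.

**What disagreed or could not be fully checked:**
- **Two sleeves partly hidden:** after the lift, the gripper covered part of the sleeves in pocket0 and pocket3. They read 62 mm at the top, and their centres read about 10 mm off. I put this down to the covered view. Before the lift, the pocket3 sleeve measured right (65.7 mm). The pocket0 sleeve was only looked at then, not measured again.
- **Finger opening:** it read about 26 mm on the 29 mm sleeves and 12.5 mm on the 14 mm bar. Both held without slipping.

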